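# Rock the stuck pipe saddle block out of its holder

## Task

The aluminium pipe saddle block is stuck in its holder on the worktop: two stiff sliding keepers overlap its shoulders, so it cannot be pulled straight out. Grip the block by its upper part and rock it side to side, towards one keeper and then the other, until the block itself has pushed both keepers back and it comes free; do not push the keepers with the gripper, and leave the brush, the scraper and the foam offcut alone. Lift the block upright just clear of the holder, its foot 1 to 6 cm above the tops of the keepers and over the socket, and finish while holding it still there, so that the socket can be brushed out.

Things in the scene. Friction and masses are not known exactly. Their poses are not given: they have to be found in the camera images.
- holder: Fixed holder: grey base plate 80 (x) x 150 (y) x 12 mm; origin at the centre of its underside, 3 mm above the worktop on thin rubber feet, z up. Its y axis runs from the right keeper to the left one. Two steel rails on it run along y (inner faces at x = +-13 mm, outer +-23 mm, tops 34 mm above the origin); between them stand the block, in the middle, and the two keepers.
- socket (a point): Centre of the holder's socket, on top of the base plate, 15 mm above the worktop, where the block's foot stands; axes as the holder's. Two low stops, 7 mm high, locate the foot with about 1 mm of play each way along y.
- saddle_block: Loose aluminium block, 24 (x) x 30 (y) x 101 mm high, about 0.2 kg. Origin at the centre of its foot's underside, z up, axes parallel to the holder's when seated. The rounded foot (radius 10 mm, axis x) lets it rock about x towards +y and -y, about 9 degrees each way. A shoulder 5 mm long stands out of each y side, 38 to 44 mm above the origin.
- foot (a point): Centre of the underside of the saddle block's foot (same as its origin).
- grip (a point): On the block's centre line, 82 mm above its foot: a good height to grip it across its flat x faces (24 mm wide). They are free from 60 mm above the foot upward; the top 13 mm are a fork with a gap along x.
- keeper_left (a joint): Slide of the keeper on the holder's +y side: 0 = fully in, 0.007 m = pushed out (+y) to its stop. Stiff: moves at about 8 N and stays. Its top is 68 mm above the holder's origin; its lip (59 to 68 mm up) ends at y = +16 mm when in, over the block's shoulder with 3.5 mm of vertical play. The block is free when both keepers together are out by about 10 mm; one alone is not enough.
- keeper_right (a joint): The same for the keeper on the holder's -y side: 0 = fully in, 0.007 m = pushed outward (-y of the holder) to its stop.
- brush: Bystander: orange hand brush with a handle, 57 x 154 x 91 mm, standing on its bristles; origin at its underside.
- scraper_tool: Bystander: scraper with a wooden handle and flat steel blade, 160 mm long, 48 mm wide, 16 mm thick, lying; origin at its underside.
- offcut: Bystander: short ribbed foam offcut on a piece of tube, 77 mm long, 28 mm wide, 19 mm high, lying; origin at its underside.
Things that resemble listed ones, but are neither listed nor needed, are in the scene too. Of the things shaped like the holder, the grey one is meant.

How it is judged:
By the outcome, as a careful person would: the job done as asked, in the order asked, and still so for the second after the job is handed in, while the arm keeps its last pose, push and grip.
It also fails if it takes over 35 s, if anything falls off the work surface, if the arm or the gripper's body presses on something with over 40 N, if the wrist force passes 120 N, or if a joint passes its speed limit or range.

## Robot

A 6-joint arm with a two-finger parallel gripper is mounted at the origin on a cart in front of the work surface, level with it; the furniture and walls round the work are solid. World frame = base frame: x ahead of the robot, y to its left, z up, the work surface at z = 0. Lengths are in m, angles in degrees, forces in N, time in s.
With the tool pointing down it reaches from about 0.35 to 0.875 m from the base axis. Payload 4.2 kg.
Tool frame: the origin (TCP) lies at the very end of the fingers, on their centre line; the grasp point (between the pads) lies 19 mm behind it (tcp_to_grasp is the z of the grasp point in the tool frame, in m); z points along the fingers, y is the direction in which the jaws open and shut (so a half turn about z gives the same grasp; the last joint's range is limited). The gripper opens to 87 mm and grips with 3 to 60 N. Pads are 19 mm wide; open, the fingers measure 117 mm over their backs; the gripper's body (75 mm by 190 mm) begins 51 mm behind the grasp point.
Start: joints at [85.806, 22.042, 0.453, 0, -68.411, -14.817], TCP at [0.204, 0.591, 0.223] pointing down, gripper open.
Joint ranges: [-179.83, 179.83], [-69.29, 118.12], [-61.27, 80.66], [-181.25, 117.63], [-171.15, -9.14], [-177.46, 177.46]. Speed limits (degrees/s): [159.86, 159.86, 180, 180, 180, 180].

## Interface

Orientations are given as a 3x3 rotation matrix whose columns are the frame's x, y, z axes.
In Python, from station import sense, capture, camera_params, finish_job, tcp_to_grasp gives the robot as it stands.
- The arm moves only by the shell command python3 -m inch 'ROWS'. ROWS is JSON, a list of rows, each an object of numbers: "jaw": the closure in counts, from 0 (fully open) to 255 (shut); "x", "y", "z": the shift along the world's x, y, z normalised to -1 to 1, where 1 is 0.06 m; "ax", "ay", "az": the turn, a rotation vector about the world's x, y, z normalised to -1 to 1, where 1 is 10 degrees. A call has 1 to 12 rows; each row shifts and turns the pose as measured when the row begins; what a row does not reach is not made up. A row lasts 1/8 s, in which the tool goes at most 62.5 mm and 10.7 degrees, less where a joint would pass 70% of its speed; a pose out of reach is approached as far as the arm can. A call with a number of a shift or a turn outside -1 to 1 is refused whole. A call with a gripper value outside its range is refused whole. The fingers move at their own pace and stop on an object; the grip force is fixed at half the most. Time passes only in rows, so rows that do not move let the fingers close. It gives the time, the measured TCP pose, the force and the opening at its end, in the units of the state.
- sense(): the state, without advancing time (a new reading comes with each control period).
- capture(name): name is "side" or "top" or "wrist"; returns the picture (420x560x3 uint8, red, green, blue); there is no depth.
- camera_params(name): a dict with "vfov" (degrees; the focal length in pixels is half the picture's height over the tangent of half this angle, whatever the lens; pixels are square), "cx", "cy" (the principal point, pixels), "D" ([k1, k2, p1, p2, k3] as OpenCV has them; the pictures are not rectified), "R" (3x3) and "t" (3): a world point X has camera coordinates R X + t. Camera axes: x right, y down, z forward; pixel columns grow to the right and rows downward; lengths in m; the calibration is good to about 2 mm. A picture is of the moment at which its call begins: read the wrist's pose just before it. camera_params takes no time and is no camera call; for the wrist camera it gives the pose at the moment of the call.
- finish_job(): hands the job in, once; it reports no verdict.
The state is a dict: "time_s": time; "joints": joint angles; "joint_velocities": joint speeds; "effort": joint torques, N m; "tcp_pos": TCP position; "ee_rot": TCP orientation; "wrist_force": force on the tool from outside, world axes, zero at the start; "moment": the same for the moment, N m; "gripper_width": opening from 0.0 (shut) to 1.0 (fully open).
Only numpy, scipy, OpenCV 4.12 (cv2) and the standard library are available. Lean on these libraries where they do the work, as an engineer would, in place of code of your own. Each camera call takes 0.05 s, during which the arm holds its last target.

## Working session

There is one attempt and no reset: what is moved stays moved. The work goes in short steps, Python scripts to look and compute and a shell command to move; the robot and the scene stay as the last step left them, time stands still between calls to the robot, and variables do not carry over. Pictures are saved under pics/ and viewed, and the job is handed in when it is done.

```bash
ls; mkdir -p pics; python3 - <<'E'
from station import *
import cv2
s=sense();print(s['time_s'],s['tcp_pos'],s['ee_rot'],s['gripper_width'],tcp_to_grasp)
for n in ['side','top','wrist']:
    p=camera_params(n);print(n,p)
    cv2.imwrite(f'pics/a_{n}.png',capture(n)[:,:,::-1])
E
```

```text
pics
0.0 [0.20339003 0.59035167 0.22145976] [[ 9.45392992e-01 -3.25932106e-01 -5.93674461e-04]
 [-3.25932626e-01 -9.45390703e-01 -2.08380654e-03]
 [ 1.17925138e-04  2.16351397e-03 -9.99997653e-01]] 0.9980246877154642 -0.0187
side {'vfov': 49.05255230532894, 'cx': 280.8448976354175, 'cy': 206.6989546147493, 'D': array([-0.14527997,  0.        ,  0.        ,  0.        ,  0.        ]), 'R': array([[ 0.9252531 , -0.37926688, -0.00795761],
       [-0.25475406, -0.60567725, -0.75382719],
       [ 0.28108195,  0.69950818, -0.65702453]]), 't': array([-0.48030538,  0.35003196,  0.60676104])}
top {'vfov': 56.32077346859004, 'cx': 273.7157806296295, 'cy': 215.76473225955664, 'D': array([-0.03239981,  0.        ,  0.        ,  0.        ,  0.        ]), 'R': array([[ 0.0034555 , -0.99998379, -0.00452445],
       [-0.97926448, -0.00246737, -0.20257097],
       [ 0.20255653,  0.00513062, -0.97925713]]), 't': array([0.23506579, 0.61583322, 0.8019566 ])}
wrist {'vfov': 65.8943459998787, 'cx': 281.39901295159547, 'cy': 212.49885830453636, 'D': array([-0.03752187,  0.        ,  0.        ,  0.        ,  0.        ]), 'R': array([[-0.32543497, -0.94555992,  0.00291948],
       [-0.9078207 ,  0.31330685,  0.27874789],
       [-0.26448753,  0.08806395, -0.96035987]]), 't': array([ 0.62294526, -0.03341308,  0.39201704])}
```

View pics/a_side.png

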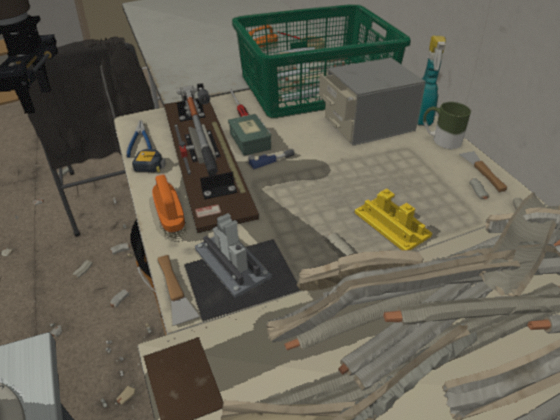

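View pics/a_top.png

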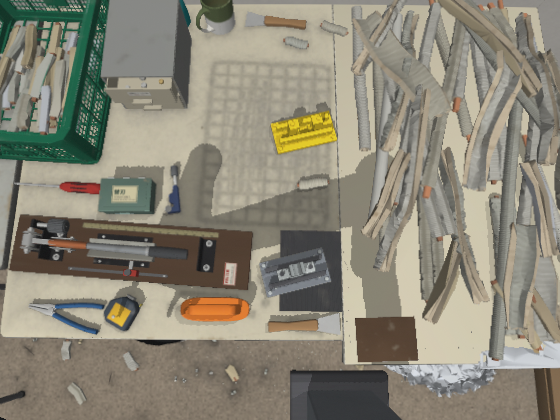

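View pics/a_wrist.png

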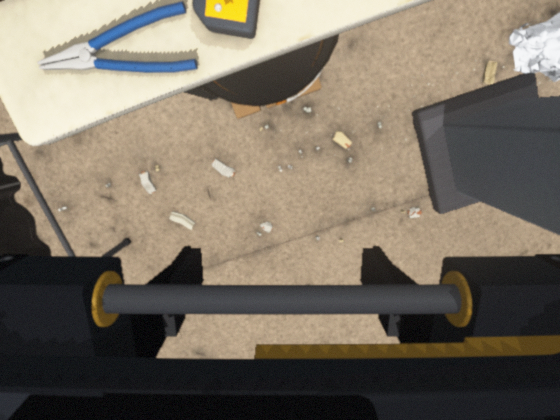

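The grey holder is at top (296,271) and side (232,258), standing on a dark mat. The only thing that could be taken for it is the yellow holder at top (304,132) and side (395,218). I choose the grey one, as the description says, and check it in close crops.

```bash
cat > h.py <<'E'
import numpy as np,cv2
from station import *
def K(p):
    f=210/np.tan(np.radians(p['vfov']/2));return np.array([[f,0,p['cx']],[0,f,p['cy']],[0,0,1]])
def ray(p,uv):
    q=cv2.undistortPoints(np.array([[uv]],float),K(p),np.array(p['D'])).ravel()
    R=np.array(p['R']);return -R.T@p['t'],R.T@np.array([q[0],q[1],1])
def onz(p,uv,z):
    c,d=ray(p,uv);return c+d*(z-c[2])/d[2]
def proj(p,X):
    r,_=cv2.Rodrigues(np.array(p['R']));return cv2.projectPoints(np.array(X,float).reshape(-1,1,3),r,np.array(p['t'],float),K(p),np.array(p['D']))[0].reshape(-1,2)
def tri(p1,u1,p2,u2):
    c1,d1=ray(p1,u1);c2,d2=ray(p2,u2)
    A=np.stack([d1,-d2],1);s=np.linalg.lstsq(A,c2-c1,rcond=None)[0]
    a=c1+d1*s[0];b=c2+d2*s[1];return (a+b)/2,np.linalg.norm(a-b)
E
python3 - <<'E'
import cv2,numpy as np
a=cv2.imread('pics/a_top.png')[230:320,250:345];b=cv2.imread('pics/a_side.png')[205:300,185:280]
a=cv2.resize(a,(400,380),interpolation=2);b=cv2.resize(b,(400,400),interpolation=2)[:380]
cv2.imwrite('pics/crop.png',np.hstack([a,b]))
E
```

```text
(no output)
```

View pics/crop.png

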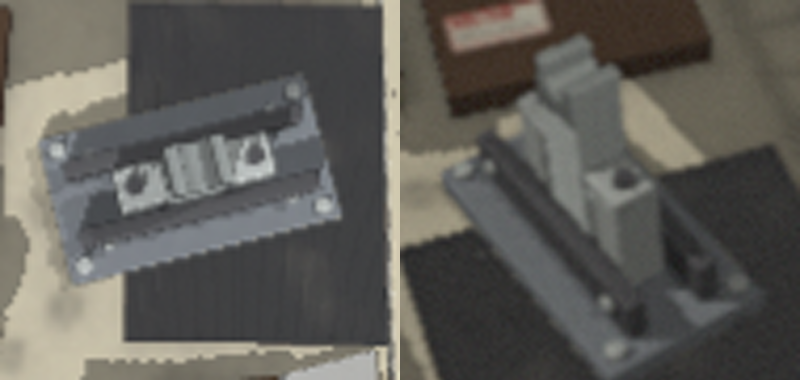

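```bash
python3 - <<'E'
from h import *
p=camera_params('top')
px=lambda c:(250+c[0]/4.2105,230+c[1]/4.2222)
C=np.array([onz(p,px(c),.015) for c in [(40,140),(305,72),(342,215),(75,285)]])
print(C.round(4),C.mean(0))
for i in range(4):
    d=C[(i+1)%4]-C[i];print(np.linalg.norm(d),np.degrees(np.arctan2(d[1],d[0])))
print('block',onz(p,px((197,169)),.116))
for c in [(113,178),(162,163),(168,205),(120,214)]: print('kL',onz(p,px(c),.071))
for c in [(228,145),(270,132),(277,176),(236,186)]: print('kR',onz(p,px(c),.071))
E
```

```text
[[0.5149 0.2692 0.015 ]
 [0.5521 0.1251 0.015 ]
 [0.4753 0.1068 0.015 ]
 [0.4382 0.2497 0.015 ]] [0.49513289 0.18770137 0.015     ]
0.14880921719160514 -75.50412097913018
0.07894929248548452 -166.63186112428247
0.14764293527748687 104.55209093689749
0.07907979933368206 14.21513065861044
block [0.49285071 0.18980036 0.116     ]
kL [0.49122864 0.22981144 0.071     ]
kL [0.49881103 0.20505453 0.071     ]
kL [0.47785828 0.20211598 0.071     ]
kL [0.4733201  0.22625877 0.071     ]
kR [0.50794361 0.17158546 0.071     ]
kR [0.51454968 0.15019686 0.071     ]
kR [0.49244727 0.14702844 0.071     ]
kR [0.48740557 0.16778964 0.071     ]
```

The crops show the grey holder with two keepers and the forked block, centred at top px (297,270). The estimated centre is (0.495, 0.188) with yaw about 14.3°. I'll move to hover above it.

```bash
python3 -m inch '[{"x":0.48,"y":-0.67,"az":-0.57},{"x":0.48,"y":-0.67,"az":-0.57},{"x":0.48,"y":-0.67,"az":-0.57},{"x":0.48,"y":-0.67,"az":-0.57},{"x":0.48,"y":-0.67,"az":-0.57},{"x":0.48,"y":-0.67,"az":-0.57},{"x":0.48,"y":-0.67,"az":-0.57},{"x":0.48,"y":-0.67,"az":-0.57},{"x":0.48,"y":-0.67,"az":-0.57},{"x":0.2,"y":-0.3,"az":-0.3}]'; python3 - <<'E'
from h import *
s=sense();print(s['time_s'],s['tcp_pos'],s['ee_rot'],s['joints'])
R=s['ee_rot'];print('jaw yaw',np.degrees(np.arctan2(R[1][1],R[0][1])))
E
```

```text
0.15 [0.2034274  0.59049314 0.22173649] [[ 9.45428686e-01 -3.25828837e-01 -4.10616300e-04]
 [-3.25829069e-01 -9.45427341e-01 -1.60009509e-03]
 [ 1.33149245e-04  1.64656652e-03 -9.99998636e-01]] [ 8.58072031e+01  2.20795348e+01  3.98840799e-01 -1.80250700e-02
 -6.84124604e+01 -1.48163755e+01]
jaw yaw -109.0158241783894$[0]: bad value
```

```bash
python3 -m inch '[{"jaw":0,"x":0.48,"y":-0.67,"z":0,"ax":0,"ay":0,"az":-0.57}]'
```

```text
time_s: 0.28
tcp_pos: [0.2313, 0.5514, 0.2205]
ee_rot: [[0.909, -0.418, -0.001], [-0.418, -0.909, -0.002], [0.0, 0.002, -1.0]]
wrist_force: [0.7, -0.8, -0.3]
gripper_width: 1.004
```

All keys are required in each row.

```bash
python3 -m inch '[{"jaw":0,"x":0.48,"y":-0.67,"z":0,"ax":0,"ay":0,"az":-0.57},{"jaw":0,"x":0.48,"y":-0.67,"z":0,"ax":0,"ay":0,"az":-0.57},{"jaw":0,"x":0.48,"y":-0.67,"z":0,"ax":0,"ay":0,"az":-0.57},{"jaw":0,"x":0.48,"y":-0.67,"z":0,"ax":0,"ay":0,"az":-0.57},{"jaw":0,"x":0.48,"y":-0.67,"z":0,"ax":0,"ay":0,"az":-0.57},{"jaw":0,"x":0.48,"y":-0.67,"z":0,"ax":0,"ay":0,"az":-0.57},{"jaw":0,"x":0.48,"y":-0.67,"z":0,"ax":0,"ay":0,"az":-0.57},{"jaw":0,"x":0.48,"y":-0.67,"z":0,"ax":0,"ay":0,"az":-0.57},{"jaw":0,"x":0.3,"y":-0.4,"z":0,"ax":0,"ay":0,"az":-0.4},{"jaw":0,"x":0,"y":0,"z":0,"ax":0,"ay":0,"az":0}]'; python3 - <<'E'
from h import *
s=sense();print(s['tcp_pos'],s['joints'])
R=s['ee_rot'];print('jaw yaw',np.degrees(np.arctan2(R[1][1],R[0][1])))
cv2.imwrite('pics/b_wrist.png',capture('wrist')[:,:,::-1])
E
```

```text
time_s: 1.52
tcp_pos: [0.4853, 0.1906, 0.2179]
ee_rot: [[0.241, -0.971, -0.007], [-0.971, -0.241, -0.003], [0.001, 0.007, -1.0]]
wrist_force: [-0.1, 0.3, 0.0]
gripper_width: 1.005
[0.48528927 0.19063214 0.21790544] [ 39.23295635  12.37193444 -14.058608    -0.10952607 -63.97018011
 -25.25351097]
jaw yaw -166.06925335652554
```

View pics/b_wrist.png

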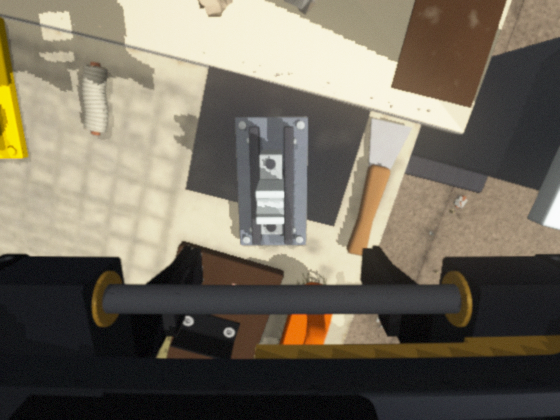

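The wrist view shows the grey holder with its plate corners at about (236,118), (307,117), (307,245) and (239,245), and the block top at (271,206). I'll measure more closely.

```bash
python3 - <<'E'
import cv2
a=cv2.imread('pics/b_wrist.png')[105:255,220:325]
cv2.imwrite('pics/bcrop.png',cv2.resize(a,None,fx=4,fy=4,interpolation=2))
E
```

```text
(no output)
```

View pics/bcrop.png

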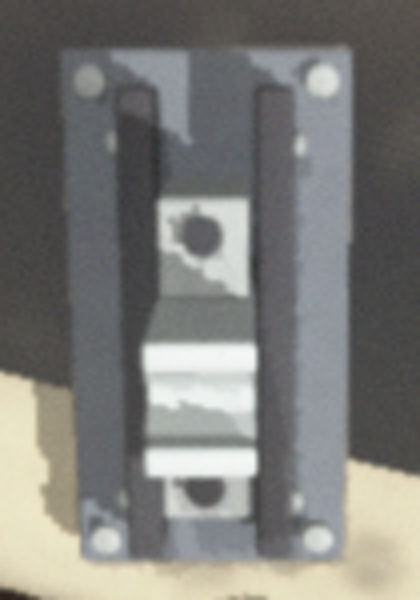

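```bash
python3 - <<'E'
from h import *
p=camera_params('wrist')
px=lambda c:(220+c[0]/4-.4,105+c[1]/4-.4)
C=np.array([onz(p,px(c),.015) for c in [(62,50),(352,48),(346,557),(83,557)]])
print(C.round(4),C.mean(0))
for i in range(4):
    d=C[(i+1)%4]-C[i];print(np.linalg.norm(d),np.degrees(np.arctan2(d[1],d[0])))
B=np.array([onz(p,px(c),.116) for c in [(142,343),(256,343),(257,476),(146,476)]]);print('block',B.round(4),B.mean(0))
for i in range(4):
    d=B[(i+1)%4]-B[i];print(np.linalg.norm(d),np.degrees(np.arctan2(d[1],d[0])))
for z,cs in ((.071,[(160,198),(248,198)]),(.071,[(165,518),(248,518)])):
    print('keeper ends',[onz(p,px(c),z).round(4) for c in cs])
print(proj(camera_params('wrist'),sense()['tcp_pos']))
E
```

```text
[[0.5513 0.1258 0.015 ]
 [0.4751 0.1063 0.015 ]
 [0.4379 0.2493 0.015 ]
 [0.5149 0.2683 0.015 ]] [0.49479341 0.18742622 0.015     ]
0.07866664326798553 -165.60572703766667
0.1477783145797978 104.59530741169802
0.07940669585636063 13.883032989631612
0.14706904474696098 -75.69080483050021
block [[0.5101 0.1768 0.116 ]
 [0.4871 0.1711 0.116 ]
 [0.4798 0.1993 0.116 ]
 [0.5029 0.205  0.116 ]] [0.49497415 0.18805747 0.116     ]
0.02372942342460761 -166.059103599472
0.029108766434919893 104.57726563232733
0.02379163855168708 13.908541185344939
0.029094707239873355 -75.54494491473963
keeper ends [array([0.5147, 0.1519, 0.071 ]), array([0.4945, 0.1469, 0.071 ])]
keeper ends [array([0.4954, 0.2298, 0.071 ]), array([0.475 , 0.2247, 0.071 ])]
[[281.35821306 265.58064698]]
```

Both views agree: the block is at (0.495, 0.188) with yaw about 14.2°. Now I descend.

```bash
python3 -m inch '[{"jaw":0,"x":0.16,"y":-0.05,"z":-0.6,"ax":0.02,"ay":-0.04,"az":0.02},{"jaw":0,"x":0,"y":0,"z":-0.6,"ax":0,"ay":0,"az":0},{"jaw":0,"x":0,"y":0,"z":-0.6,"ax":0,"ay":0,"az":0},{"jaw":0,"x":0,"y":0,"z":-0.3,"ax":0,"ay":0,"az":0},{"jaw":0,"x":0,"y":0,"z":0,"ax":0,"ay":0,"az":0}]'
```

```text
time_s: 2.2
tcp_pos: [0.4923, 0.1928, 0.0893]
ee_rot: [[0.255, -0.967, 0.003], [-0.967, -0.255, 0.003], [-0.002, -0.003, -1.0]]
wrist_force: [0.0, 0.2, 0.9]
gripper_width: 1.003
```

```bash
python3 -m inch '[{"jaw":0,"x":0.045,"y":-0.08,"z":-0.1,"ax":0,"ay":0,"az":0},{"jaw":0,"x":0,"y":0,"z":-0.07,"ax":0,"ay":0,"az":0},{"jaw":0,"x":0,"y":0,"z":0,"ax":0,"ay":0,"az":0}]'; python3 - <<'E'
from h import *
cv2.imwrite('pics/c_wrist.png',capture('wrist')[:,:,::-1])
E
```

```text
time_s: 2.58
tcp_pos: [0.496, 0.1896, 0.0807]
ee_rot: [[0.258, -0.966, 0.006], [-0.966, -0.258, 0.005], [-0.003, -0.007, -1.0]]
wrist_force: [0.2, -1.0, 0.6]
gripper_width: 0.999
```

View pics/c_wrist.png

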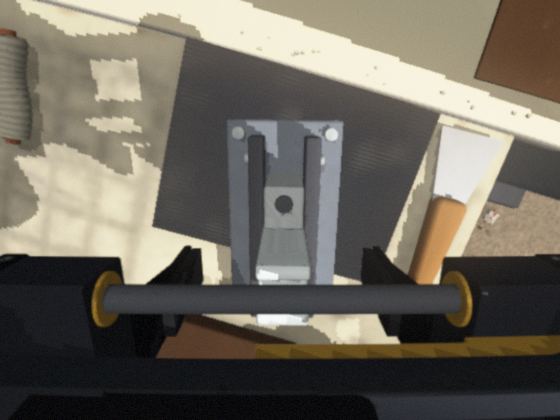

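```bash
python3 -m inch '[{"jaw":0,"x":-0.03,"y":-0.03,"z":-0.03,"ax":-0.03,"ay":0.035,"az":-0.07},{"jaw":120,"x":0,"y":0,"z":0,"ax":0,"ay":0,"az":0}]'; python3 -m inch '[{"jaw":255,"x":0,"y":0,"z":0,"ax":0,"ay":0,"az":0},{"jaw":255,"x":0,"y":0,"z":0,"ax":0,"ay":0,"az":0},{"jaw":255,"x":0,"y":0,"z":0,"ax":0,"ay":0,"az":0},{"jaw":255,"x":0,"y":0,"z":0,"ax":0,"ay":0,"az":0},{"jaw":255,"x":0,"y":0,"z":0,"ax":0,"ay":0,"az":0},{"jaw":255,"x":0,"y":0,"z":0,"ax":0,"ay":0,"az":0}]'
```

```text
time_s: 2.88
tcp_pos: [0.4946, 0.1878, 0.0797]
ee_rot: [[0.245, -0.97, 0.001], [-0.97, -0.245, 0.001], [-0.0, -0.001, -1.0]]
wrist_force: [0.4, 0.4, -0.4]
gripper_width: 0.946
time_s: 3.62
tcp_pos: [0.4948, 0.1879, 0.0799]
ee_rot: [[0.245, -0.97, 0.002], [-0.97, -0.245, 0.001], [-0.0, -0.002, -1.0]]
wrist_force: [0.6, -0.2, -0.3]
gripper_width: 0.289
```

Gripped: the opening is 0.289, about 25 mm. Now the first rock, towards +y of the holder, turning about the foot's rolling axis.

```bash
python3 -m inch '[{"jaw":255,"x":-0.009,"y":0.037,"z":0,"ax":-0.194,"ay":-0.049,"az":0},{"jaw":255,"x":-0.009,"y":0.037,"z":0,"ax":-0.194,"ay":-0.049,"az":0},{"jaw":255,"x":-0.009,"y":0.037,"z":-0.002,"ax":-0.194,"ay":-0.049,"az":0},{"jaw":255,"x":0,"y":0,"z":0,"ax":0,"ay":0,"az":0}]'
```

```text
time_s: 4.12
tcp_pos: [0.494, 0.1911, 0.0811]
ee_rot: [[0.243, -0.97, 0.028], [-0.963, -0.245, -0.109], [0.113, -0.0, -0.994]]
wrist_force: [0.2, -0.3, -1.2]
gripper_width: 0.273
```

```bash
python3 -m inch '[{"jaw":255,"x":-0.015,"y":0.06,"z":-0.015,"ax":-0.1,"ay":-0.025,"az":0},{"jaw":255,"x":-0.015,"y":0.06,"z":-0.01,"ax":-0.1,"ay":-0.025,"az":0}]';  python3 - <<'E'
from h import *
a=capture('side')[190:300,170:290];b=capture('wrist')[110:350,200:370]
a=cv2.resize(a,(430,400),interpolation=2);b=cv2.resize(b,(300,400))
cv2.imwrite('pics/d.png',np.hstack([a,b])[:,:,::-1])
s=sense();print(s['tcp_pos'],s['wrist_force'],s['moment'])
E
```

```text
time_s: 4.38
tcp_pos: [0.4925, 0.1942, 0.0804]
ee_rot: [[0.241, -0.97, 0.035], [-0.958, -0.243, -0.152], [0.156, 0.003, -0.988]]
wrist_force: [7.9, -11.4, -0.5]
gripper_width: 0.271
[0.49249791 0.19440338 0.08020356] [ 6.73089276 -9.10819209  1.10218083] [-2.35047841 -1.82379535  0.15015738]
```

View pics/d.png

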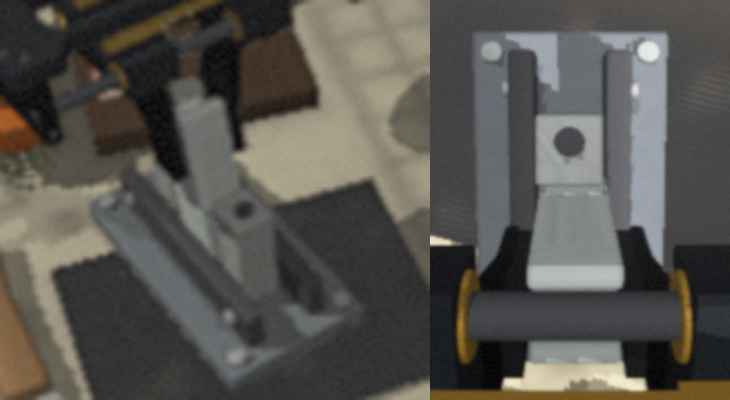

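The block leans towards the far keeper, and the reaction is about 11 N. One more small push, then the other way.

```bash
python3 -m inch '[{"jaw":255,"x":-0.015,"y":0.06,"z":-0.01,"ax":0,"ay":0,"az":0},{"jaw":255,"x":-0.015,"y":0.06,"z":-0.01,"ax":0,"ay":0,"az":0}]'; python3 -c "
from station import *;s=sense();print(s['tcp_pos'],s['wrist_force'],s['moment'])"
```

```text
time_s: 4.72
tcp_pos: [0.492, 0.1965, 0.0803]
ee_rot: [[0.241, -0.97, 0.034], [-0.956, -0.243, -0.161], [0.164, 0.006, -0.986]]
wrist_force: [5.3, -9.6, 2.8]
gripper_width: 0.271
[0.49203924 0.19650282 0.08031641] [ 5.32633333 -9.62307454  2.80093012] [-2.95108428 -2.29008546  0.31365303]
```

```bash
python3 -m inch '[{"jaw":255,"x":0.012,"y":-0.045,"z":0,"ax":0.194,"ay":0.049,"az":0},{"jaw":255,"x":0.012,"y":-0.045,"z":0,"ax":0.194,"ay":0.049,"az":0},{"jaw":255,"x":0.012,"y":-0.045,"z":0,"ax":0.194,"ay":0.049,"az":0},{"jaw":255,"x":0.012,"y":-0.045,"z":0,"ax":0.194,"ay":0.049,"az":0}]'; python3 -c "
from station import *;s=sense();print(s['tcp_pos'],s['wrist_force'],s['moment'])"
```

```text
time_s: 5.22
tcp_pos: [0.4948, 0.1871, 0.08]
ee_rot: [[0.243, -0.97, -0.001], [-0.97, -0.243, -0.018], [0.017, 0.006, -1.0]]
wrist_force: [-2.6, 3.5, 0.8]
gripper_width: 0.275
[0.49478977 0.18710646 0.07995289] [-2.55213103  3.51556325  0.83687217] [ 1.37530992  0.77624563 -0.05803623]
```

Back near upright. Continue towards -y.

```bash
python3 -m inch '[{"jaw":255,"x":0.01,"y":-0.04,"z":0,"ax":0.194,"ay":0.049,"az":0},{"jaw":255,"x":0.01,"y":-0.04,"z":0,"ax":0.194,"ay":0.049,"az":0},{"jaw":255,"x":0.01,"y":-0.045,"z":-0.005,"ax":0.194,"ay":0.049,"az":0},{"jaw":255,"x":0.01,"y":-0.05,"z":-0.01,"ax":0.15,"ay":0.04,"az":0}]'; python3 -c "
from station import *;s=sense();print(s['tcp_pos'],s['wrist_force'],s['moment'])"
```

```text
time_s: 5.72
tcp_pos: [0.4965, 0.1839, 0.0806]
ee_rot: [[0.24, -0.97, -0.033], [-0.962, -0.242, 0.128], [-0.132, 0.001, -0.991]]
wrist_force: [-2.6, 3.7, 4.5]
gripper_width: 0.274
[0.49651939 0.18394474 0.08060703] [-2.57249705  3.65524863  4.45663889] [0.75231124 0.84919342 0.10955396]
```

```bash
python3 -m inch '[{"jaw":255,"x":0.015,"y":-0.06,"z":-0.01,"ax":0.08,"ay":0.02,"az":0},{"jaw":255,"x":0.015,"y":-0.06,"z":-0.01,"ax":0.05,"ay":0.01,"az":0},{"jaw":255,"x":0.015,"y":-0.06,"z":-0.01,"ax":0,"ay":0,"az":0}]'; python3 -c "
from station import *;s=sense();print(s['tcp_pos'],s['wrist_force'],s['moment'])"
```

```text
time_s: 6.1
tcp_pos: [0.4981, 0.1793, 0.0807]
ee_rot: [[0.236, -0.971, -0.038], [-0.957, -0.239, 0.163], [-0.167, -0.002, -0.986]]
wrist_force: [-5.0, 7.4, 4.1]
gripper_width: 0.274
[0.49808473 0.1793124  0.08072495] [-5.03086816  7.35402858  4.14723804] [2.14439182 1.43463844 0.13300567]
```

```bash
python3 -m inch '[{"jaw":255,"x":0.012,"y":-0.05,"z":-0.01,"ax":0,"ay":0,"az":0}]'; python3 -m inch '[{"jaw":255,"x":-0.012,"y":0.045,"z":0,"ax":-0.194,"ay":-0.049,"az":0},{"jaw":255,"x":-0.012,"y":0.045,"z":0,"ax":-0.194,"ay":-0.049,"az":0},{"jaw":255,"x":-0.012,"y":0.045,"z":0,"ax":-0.194,"ay":-0.049,"az":0},{"jaw":255,"x":-0.012,"y":0.045,"z":0,"ax":-0.194,"ay":-0.049,"az":0},{"jaw":255,"x":-0.005,"y":0.02,"z":0,"ax":-0.1,"ay":-0.025,"az":0},{"jaw":255,"x":0,"y":0,"z":0,"ax":0,"ay":0,"az":0}]';  python3 - <<'E'
from h import *
a=capture('side')[190:300,170:290];b=capture('wrist')[110:350,200:370]
a=cv2.resize(a,(430,400),interpolation=2);b=cv2.resize(b,(300,400))
cv2.imwrite('pics/e.png',np.hstack([a,b])[:,:,::-1])
E
```

```text
time_s: 6.22
tcp_pos: [0.4982, 0.1787, 0.0808]
ee_rot: [[0.235, -0.971, -0.038], [-0.957, -0.238, 0.167], [-0.172, -0.003, -0.985]]
wrist_force: [-5.1, 9.5, 5.3]
gripper_width: 0.274
time_s: 6.98
tcp_pos: [0.4948, 0.1898, 0.0802]
ee_rot: [[0.237, -0.971, 0.0], [-0.971, -0.237, 0.01], [-0.009, -0.002, -1.0]]
wrist_force: [0.9, -2.3, 0.1]
gripper_width: 0.271
```

View pics/e.png

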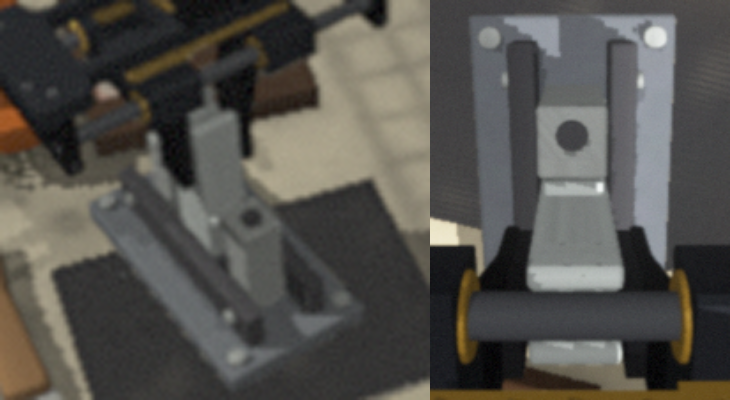

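```bash
python3 - <<'E'
from h import *
p=camera_params('wrist')
px=lambda c:(200+(c[0]-430)*170/300-.2,110+c[1]*.6-.2)
c=np.array([.495,.188,0]);th=np.radians(14.2);y=np.array([-np.sin(th),np.cos(th),0])
for u in [(538,104),(607,104),(538,178),(607,178)]: print(((onz(p,px(u),.071)-c)@y).round(4))
for u in [(470,17),(675,17)]: print('plate end',((onz(p,px(u),.015)-c)@y).round(4))
cv2.imwrite('pics/f_top.png',cv2.resize(capture('top')[215:335,220:370],None,fx=4,fy=4,interpolation=2)[:,:,::-1])
E
```

```text
-0.0483
-0.0482
-0.0236
-0.0235
plate end -0.0747
plate end -0.074
```

View pics/f_top.png

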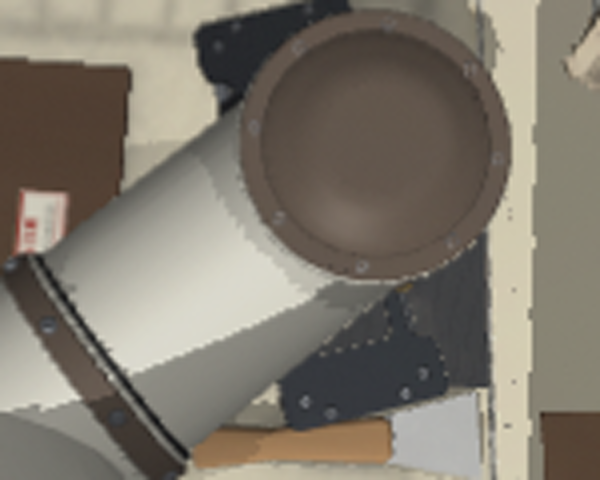

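The top view is occluded by the arm. In the wrist view the right keeper's inner lip sits at y = -23.5 mm, so it is out about 7 mm and at its stop. I'll lift gently and watch the force.

```bash
python3 -m inch '[{"jaw":255,"x":0.003,"y":-0.01,"z":0.04,"ax":-0.05,"ay":0,"az":0},{"jaw":255,"x":0,"y":0,"z":0.05,"ax":0,"ay":0,"az":0},{"jaw":255,"x":0,"y":0,"z":0.05,"ax":0,"ay":0,"az":0}]'; python3 -c "
from station import *;s=sense();print(s['tcp_pos'],s['wrist_force'],s['moment'])"
```

```text
time_s: 7.5
tcp_pos: [0.4941, 0.1894, 0.0874]
ee_rot: [[0.234, -0.972, -0.003], [-0.972, -0.234, 0.002], [-0.003, 0.002, -1.0]]
wrist_force: [0.3, 0.1, -2.8]
gripper_width: 0.273
[0.49406619 0.18936227 0.08738951] [ 0.29923973  0.06672743 -2.78634239] [ 0.08491748 -0.28675318  0.03153328]
```

It's free: risen 7 mm, past the 3.5 mm play, with only its weight on the wrist. Now I lift it clear.

```bash
python3 -m inch '[{"jaw":255,"x":0.01,"y":-0.02,"z":0.2,"ax":0,"ay":0,"az":0},{"jaw":255,"x":0,"y":0,"z":0.25,"ax":0,"ay":0,"az":0},{"jaw":255,"x":0,"y":0,"z":0.25,"ax":0,"ay":0,"az":0},{"jaw":255,"x":0,"y":0,"z":0.25,"ax":0,"ay":0,"az":0},{"jaw":255,"x":0,"y":0,"z":0.2,"ax":0,"ay":0,"az":0},{"jaw":255,"x":0,"y":0,"z":0.15,"ax":0,"ay":0,"az":0},{"jaw":255,"x":0,"y":0,"z":0,"ax":0,"ay":0,"az":0}]'
```

```text
time_s: 8.38
tcp_pos: [0.4938, 0.1879, 0.1715]
ee_rot: [[0.233, -0.972, -0.003], [-0.972, -0.234, 0.004], [-0.004, 0.002, -1.0]]
wrist_force: [0.4, -0.1, -2.8]
gripper_width: 0.275
```

```bash
python3 -m inch '[{"jaw":255,"x":0.01,"y":0,"z":-0.02,"ax":0,"ay":0,"az":0},{"jaw":255,"x":0,"y":0,"z":0,"ax":0,"ay":0,"az":0},{"jaw":255,"x":0,"y":0,"z":0,"ax":0,"ay":0,"az":0}]';python3 - <<'E'
from h import *
s=sense();print(s['tcp_pos'],s['wrist_force'],s['joint_velocities'])
a=capture('side')[150:300,165:285];b=capture('wrist')
cv2.imwrite('pics/g_w.png',b[:,:,::-1])
cv2.imwrite('pics/g.png',cv2.resize(a,None,fx=4,fy=4,interpolation=2)[:,:,::-1])
p=camera_params('side')
z=s['tcp_pos'][2]-.08+.015
c=np.array([.495,.188,0]);th=np.radians(14.2);y=np.array([-np.sin(th),np.cos(th),0])
print('expected foot z',z,[((proj(p,c+[0,0,h])[0]-[165,150])*4).round() for h in(z,z+.101)])
for q in [(-22,.071),(22,.071),(-45,.071),(45,.071)]: print(q,((proj(p,c+y*q[0]/1000+[0,0,q[1]])[0]-[165,150])*4).round())
E
```

```text
time_s: 8.75
tcp_pos: [0.4936, 0.1873, 0.1686]
ee_rot: [[0.233, -0.972, -0.006], [-0.972, -0.233, 0.002], [-0.003, 0.005, -1.0]]
wrist_force: [-0.4, -0.1, -2.8]
gripper_width: 0.271
[0.49356136 0.18733843 0.16859542] [-0.37177721 -0.14949313 -2.79578315] [-0.05955801  0.31254242 -0.22656331 -0.05658217 -0.13576875  0.02582115]
expected foot z 0.10359542398882535 [array([249., 299.]), array([228., 118.])]
(-22, 0.071) [281. 380.]
(22, 0.071) [230. 325.]
(-45, 0.071) [309. 410.]
(45, 0.071) [205. 297.]
```

View pics/g.png

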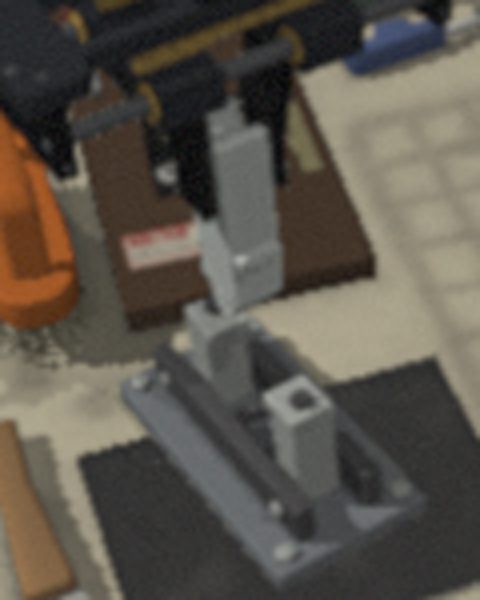

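View pics/g_w.png

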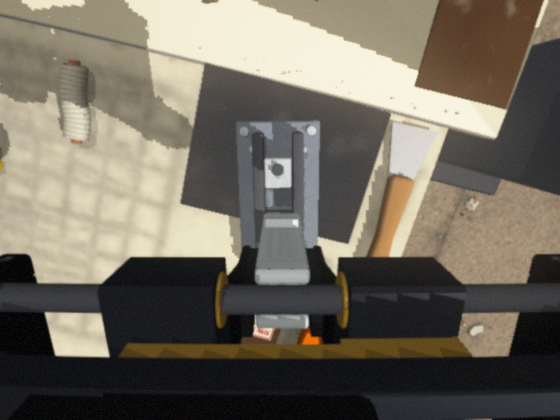

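The block hangs above the socket, with its foot near crop px (240,305). Its upright edges look slightly off the predicted direction, so I'll check its tilt.

```bash
python3 - <<'E'
from h import *
p=camera_params('side');s=sense()
c=np.array([.494,.1875,0]);th=np.radians(13.9);x=np.array([np.cos(th),np.sin(th),0]);y=np.array([-np.sin(th),np.cos(th),0])
zf=.1036
im=capture('side')[:,:,::-1][170:235,205:245]
S=9
big=cv2.resize(im,None,fx=S,fy=S,interpolation=2)
cv2.imwrite('pics/h0.png',big)
for tilt in (0,):
  for xx in(-12,12):
    for yy in (-15,15):
      P=proj(p,[c+x*xx/1e3+y*yy/1e3+[0,0,zf+h] for h in(.005,.088)])
      a,b=[(int((u-205+.5)*S),int((v-170+.5)*S)) for u,v in P];print(xx,yy,a,b);cv2.line(big,a,b,(0,0,255) if yy<0 else (0,200,0),1)
cv2.imwrite('pics/h1.png',np.hstack([cv2.imread('pics/h0.png'),big]))
E
```

```text
-12 -15 (185, 550) (144, 215)
-12 15 (106, 465) (61, 132)
12 -15 (291, 499) (259, 165)
12 15 (211, 416) (174, 84)
```

View pics/h1.png

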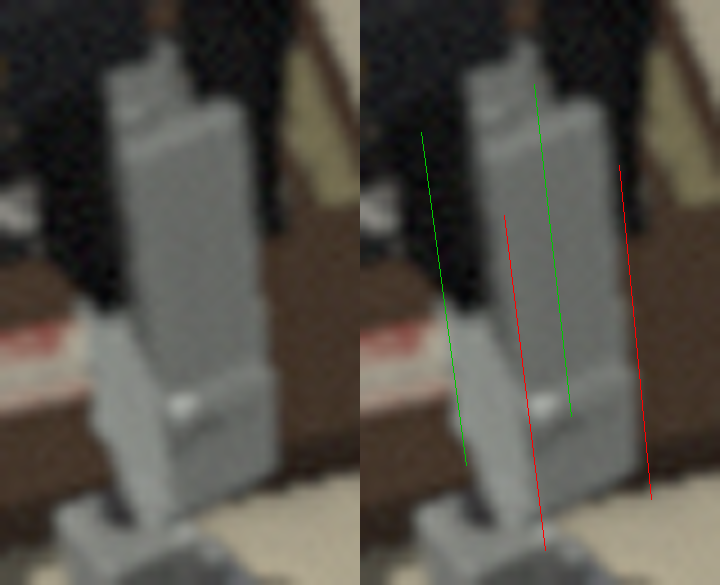

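The upright edges match the prediction (slopes 0.096 measured against 0.096), so the block is upright. Its foot is about 33 mm above the keeper tops and it is still, so I hand in.

```bash
python3 -c "
from station import *
s=sense();print(s['time_s'],s['tcp_pos'],s['wrist_force'],s['gripper_width']);finish_job()"
```

```text
8.9 [0.49370775 0.18743892 0.16886125] [-0.05536531  0.21163006 -2.28964738] 0.27757480633291937
the job is handed in; nothing more can be done
```

The block is free and the job is handed in at 8.9 s, with the gripper holding the block still and upright above the socket. I gripped the grey holder's block by its upper part and rocked it about 8° towards +y and then -y. Forces peaked at about 14 N, and the block itself pushed the keepers back. I then set it upright and lifted it.

Last checks:
- **Height:** the foot is about 33 mm above the keeper tops, within the 1 to 6 cm asked, and over the socket to within 2 mm.
- **Uprightness:** the block's edges in the side view match the vertical prediction.
- **Lift:** only the block's weight was on the wrist, about 2.3 to 2.8 N, and it came out without resistance.
- **Right keeper:** the wrist camera showed it about 7 mm out.
- **Left keeper:** I could not measure this one directly because the arm blocked the top view. I estimate at least 6 mm from the rock angle and the free lift.
- **Disagreement:** the block's outline in the side view sits 2 to 3 mm off the predicted position. That is about the accuracy of the calibration.
- **Bystanders:** I never went near the brush, the scraper or the foam offcut.

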